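Close the instrument bath and start the soak

TASK

Start a soak with closed fingers, only pushing and pressing: push the instrument bath's raised lid fully shut, then flip the rocker on the switch box by pressing its raised end all the way down. Then, on the countertop timer, press the round key fully down and let it come up, and last press the long bar key fully down and let it come up. Pick nothing up, keep the switch box and the timer about where they stand, and leave the other things on the counter alone.

Things in the scene. Friction and masses are not known exactly. Their poses are not given: they have to be found in the camera images.
- lid (a joint): hinge angle of the bath's flat steel lid, rad: 0 = fully shut, grows as it opens (starts 0.45 to 0.75, stop at 1.3). A stiff hinge holds it where it is left; about 1 to 3 N straight down near the middle shuts it
- bath_press (a point): point fixed to the bath, on the middle of the shut lid's top, 109 mm above the counter. x points level to the hinge, y left along the hinge, z up. The hinge axis lies 113 mm off along +x, 4 mm lower. A tip coming straight down through this point meets the raised lid at any start angle (at most 115 mm higher) and can push it shut in one straight stroke
- bath: white plastic open box 200 x 170 x 100 mm (x, y, z), fixed, origin at the centre of its underside. Its flat steel lid (194 mm long, 170 mm wide, 8 mm thick, with a 20 mm black tab on its front edge) is hinged along the far (+x) rim and starts raised
- lid_edge (a point): point on the lid's top face on its centre line, 190 mm from the hinge axis, near its free front edge; moves with the lid
- rocker (a joint): rocker angle, rad: 0 = off (end towards the switch box's +x up), 0.4 = on (that end down, stop). Starts 0 to 0.06, stays where it is left by friction; about 1 to 3 N near the raised end flips it
- rocker_pivot (a point): middle of the rocker's top face when level, 46 mm above the counter, fixed to the switch box. The rocker is a white flat paddle 74 mm long (x), 38 mm wide, turning about a level axis along y, 4 mm below. Off, it slopes 0.2 rad up towards +x: its +x end stands 7 mm higher than this point, and 7 mm lower when on. Site x points to the raised end, z up
- switchbox: grey loose block 116 x 76 x 30 mm (x, y, z), 0.8 kg, with the one rocker on top; origin at the centre of its underside, axes as rocker_pivot
- round_key (a joint): travel of the timer's round key, m: 0 = up, 0.006 = fully down. Spring: starts to move at about 1.3 N, 4.3 N at the bottom
- bar_key (a joint): travel of the timer's long bar key, m: same travel and spring
- round_top (a point): centre of the round key's top when up (fixed to the timer), 44 mm above the counter; key of 28 mm diameter, 10 mm above the timer's top face. Axes as the timer's, z up
- bar_top (a point): centre of the bar key's top when up (fixed to the timer), 44 mm above the counter; key 20 mm (x) by 52 mm (y), 10 mm above the timer's top face. It lies 68 mm from the round key along the timer's -y. Axes as the timer's
- timer: the loose white timer, 112 x 140 x 34 mm (x, y, z), 0.7 kg, origin at the centre of its underside. Its dark display is on the +x half, both keys on the -x half, the round key towards +y and the bar towards -y
- jar: bystander: small jar, 40 mm across, 52 mm high, origin at its underside
- cup: bystander: small steel cup, 44 mm across, 45 mm high, origin at its underside
- jug: bystander: white jug, 110 mm across, 230 mm high, origin at its underside
- carton: bystander: white carton 70 x 120 x 50 mm, origin at its underside
- bowl: bystander: steel bowl, 120 mm across, 45 mm high, origin at its underside
- gel: bystander: clear bottle with blue cap, 60 mm across, 150 mm high, origin at its underside
Things that resemble listed ones, but are neither listed nor needed, are in the scene too. What is shaped like the timer but blue is not meant.

How it is judged:
By the outcome, as a careful person would: the job done as asked, in the order asked, and still so for the second after the job is handed in, with the robot touching nothing.
It also fails if it takes over 64 s, if anything falls off the work surface, if the arm or the gripper's body presses on something with over 40 N, if the wrist force passes 120 N, or if a joint passes its speed limit or range.

ROBOT

A 6-joint arm with a two-finger parallel gripper is mounted at the origin on the work surface. World frame = base frame: x ahead of the robot, y to its left, z up, the work surface at z = 0. Lengths are in m, angles in rad, forces in N, time in s.
With the tool pointing down it reaches from about 0.375 to 0.975 m from the base axis. Payload 3.8 kg.
Tool frame: the origin (TCP) lies midway between the tips of the shut fingers; the grasp point (between the pads) lies 19 mm behind it; z points along the fingers, y is the line along which they close (so a half turn about z gives the same grasp; the last joint's range is limited). The gripper opens to 85 mm and grips with 20 to 120 N. Pads are 22 mm wide; open, the fingers measure 114 mm over their backs; the gripper's body (76 mm by 85 mm) begins 54 mm behind the grasp point. The pads swing forward as they close: fully open they stand 13 mm farther back than shut.
Start: joints at [-1.296, 0.264, 1.604, -0, 1.274, -0.037], TCP at [0.207, -0.642, 0.231] pointing down, gripper open.
Joint ranges: [-2.63, 2.63], [-0.94, 2.18], [0.31, 2.57], [-1.31, 4.45], [0, 2.66], [-2.55, 2.55]. Speed limits (rad/s): [2.57, 2.57, 3.14, 3.14, 3.14, 3.14].

INTERFACE

Orientations are given as a rotation vector (axis times angle).
In Python, from workcell import bot, imaging gives the robot as it stands.
- The arm moves only by the tool step_arm, never from a script. Its argument "series" is a list of rows, each an object of numbers: "grip": the closure, from -1 (fully open) to 1 (shut); "x", "y", "z": the shift along the tool's x, y, z normalised to -1 to 1, where 1 is 500 mm; "ax", "ay", "az": the turn, a rotation vector about the tool's x, y, z normalised to -1 to 1, where 1 is 30 degrees. A call has 1 to 12 rows; each row is the pose to reach, as a shift and turn from the pose commanded when the call began, along the tool's axes at that moment; what a row does not reach only later rows make up. A row lasts 1/10 s, in which the tool goes at most 50 mm and 8.59 degrees, less where a joint would pass 70% of its speed; a pose out of reach is approached as far as the arm can. A call with a number of a shift or a turn outside -1 to 1 is refused whole. A call with a gripper value outside its range is refused whole. The fingers move at their own pace and stop on an object; "force" is the grip in N (left out, the last holds). Time passes only in rows, so rows that repeat a pose let the fingers close. It gives the time, the measured TCP pose, the force, the opening and the grip force at its end, in the units of the state.
- bot.read_state(): the state, without advancing time (a new reading comes with each control period).
- imaging.read_camera(name): name is "scene" or "side" or "wrist"; returns a dict with "img" (420x560x3 uint8, red, green, blue), "fx", "fy", "cx", "cy" (pixels), "k1" (the pictures are not rectified: a ray, as slopes to the right and down, at radius r is drawn at 1 + k1 r^2 times it, then the intrinsics apply), "R" (3x3) and "t" (3): a world point X has camera coordinates R X + t. Camera axes: x right, y down, z forward; pixel columns grow to the right and rows downward; lengths in m; the calibration is good to about 2 mm. A picture is of the moment at which its call begins. There is no depth.
- bot.finish_job(): hands the job in; it is judged then, once.
The state is a dict: "time": time; "q": joint angles; "joint_vel": joint speeds; "joint_torque": joint torques, N m; "tool_pos": TCP position; "tcp_rot": TCP orientation; "wrist_force": force on the tool from outside, world axes, zero at the start; "torque": the same for the moment, N m; "width": opening from 0.0 (shut) to 1.0 (fully open); "grip_force": force on a finger pad.
Only numpy, scipy, OpenCV 4.12 (cv2) and the standard library are available. Lean on these libraries where they do the work, as an engineer would, in place of code of your own. Each camera call takes 0.05 s, during which the arm holds its last target. There are 200 camera calls.

## Working session

There is one attempt and no reset: what is moved stays moved. The work goes in short steps, Python scripts to look and compute and a tool call to move; the robot and the scene stay as the last step left them, time stands still between calls to the robot, and variables do not carry over. Pictures are saved under pics/ and viewed, at most 10 in all, crops included, and the job is handed in when it is done.

Besides the shell and the picture viewer there is one more tool, called as a command line: name --argument value ..., lists and objects as JSON in quotes. step_arm: Moves the arm, as the interface text tells. Scaled input: -1 to 1 covers 500 mm each way for a shift and 30 degrees each way for a turn. Its arguments: {"type":"object","properties":{"series":{"type":"array","items":{"type":"object","properties":{"grip":{"type":"number"},"x":{"type":"number","minimum":-1,"maximum":1},"y":{"type":"number","minimum":-1,"maximum":1},"z":{"type":"number","minimum":-1,"maximum":1},"ax":{"type":"number","minimum":-1,"maximum":1},"ay":{"type":"number","minimum":-1,"maximum":1},"az":{"type":"number","minimum":-1,"maximum":1}}}},"force":{"type":"number"}},"required":["series"]}

```bash
mkdir -p pics; ls
cat > h.py <<'E'
import numpy as np, cv2
from workcell import bot, imaging
def grab(n,f=None):
    c=imaging.read_camera(n)
    np.savez(f'pics/{f or n}.npz',**c)
    if f: cv2.imwrite(f'pics/{f}.png',c['img'][:,:,::-1])
    return c
def load(f): return dict(np.load(f'pics/{f}.npz'))
def ray(c,u,v):
    K=np.array([[c['fx'],0,c['cx']],[0,c['fy'],c['cy']],[0,0,1]],float)
    p=cv2.undistortPoints(np.array([[[u,v]]],float),K,np.array([c['k1'],0,0,0],float))[0,0]
    R=c['R'];return -R.T@c['t'], R.T@np.array([p[0],p[1],1])
def onz(c,u,v,z):
    o,d=ray(c,u,v);return o+d*(z-o[2])/d[2]
def proj(c,X):
    K=np.array([[c['fx'],0,c['cx']],[0,c['fy'],c['cy']],[0,0,1]],float)
    return cv2.projectPoints(np.array(X,float).reshape(-1,1,3),cv2.Rodrigues(c['R'])[0],c['t'].astype(float),K,np.array([c['k1'],0,0,0],float))[0][:,0]
E
python3 - <<'E'
from h import *
a=grab('scene','scene0')
b=grab('side','side0')
for c in(a,b):print(-c['R'].T@c['t'],c['fx'],c['k1'])
s=bot.read_state();print(s['tool_pos'],s['tcp_rot'],s['time'])
E
```

```text
pics
[0.88691346 0.59570204 0.82983067] 428.3848676153531 -0.09787063087211745
[0.22884255 0.8984947  0.67635779] 438.4051058494523 -0.14443857831289264
[ 0.20689621 -0.64181539  0.23006859] [-3.10148075e+00 -4.87469747e-01  3.89045064e-04] 0.1
```

View pics/scene0.png

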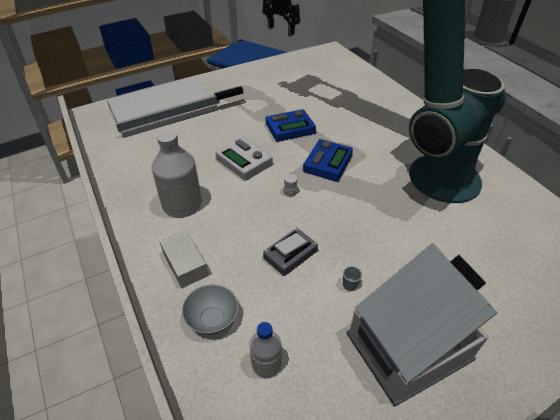

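View pics/side0.png

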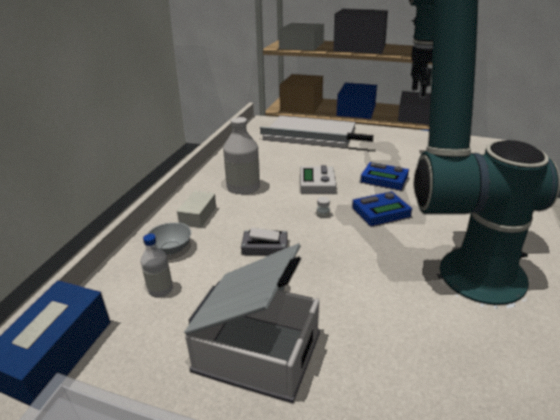

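The scene view shows these:
- **Bath:** (420,340), with its raised lid's black tab at (467,272).
- **Switch box:** (290,250), with a white rocker.
- **White timer:** (244,157).

Possible mix-ups:
- Blue timers at (290,124) and (328,160). They are the wrong colour, so I rule them out.
- The flat steel tray with a black handle at (165,100), which could pass for the lid. It is not a hinged bath.
- The carton at (184,258). It is plain, with no keys.

I'll check the choices in close crops.

Run:
```python
from h import *
a=load('scene0')['img'];b=load('side0')['img']
def t(i,u,v,w,h):return cv2.resize(i[v:v+h,u:u+w],(400,300),interpolation=cv2.INTER_CUBIC)
m=np.vstack([np.hstack([t(a,204,127,80,60),t(a,250,220,80,60)]),np.hstack([t(b,280,150,80,60),t(a,335,235,180,135) if 0 else t(a,335,240,200,150)])])
cv2.imwrite('pics/m1.png',m[:,:,::-1])
```

```text
(no output)
```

View pics/m1.png

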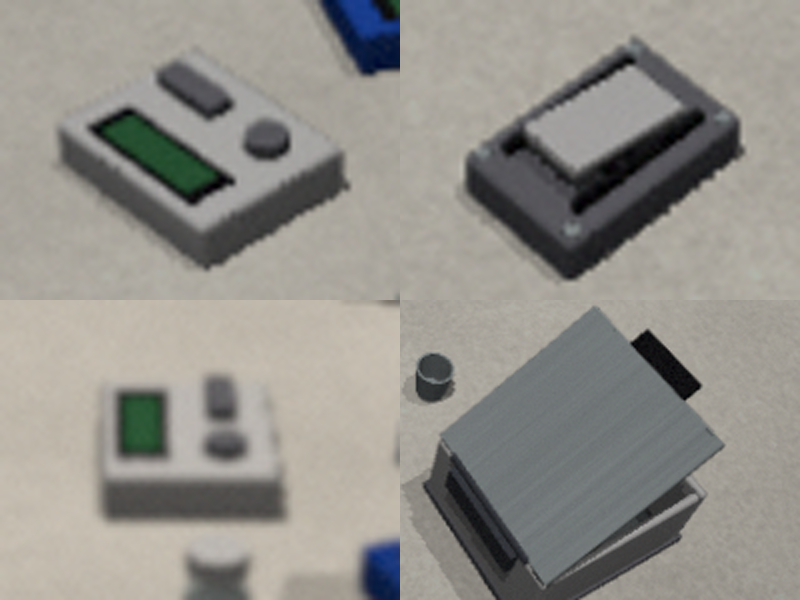

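The crops confirm my choices. The white timer has its bar key near (243,144) and its round key near (257.5,154). The switch box has its white rocker, with the left end apparently raised. The bath lid is raised. Next I'll measure.

Run:
```python
from h import *
c=load('scene0');s=load('side0')
T=lambda x,y,ou=204,ov=127:(ou+x/5-.4,ov+y/5-.4)
P=lambda l,p:print(l,np.round(p,4))
b=onz(c,*T(196,84),.044);r=onz(c,*T(268,133),.044);P('bar',b);P('round',r);print(np.linalg.norm(b-r))
P('bar side',onz(s,280+44-.4,150+93/5-.4,.044));P('round side',onz(s,280+45-.4,150+139/5-.4,.044))
print('timer top corners');q=[onz(c,*T(*p),.034) for p in[(60,128),(195,50),(343,152),(208,230)]]
for p in q:P('',p)
print([round(np.linalg.norm(q[i]-q[i-1]),3) for i in range(4)])
S=lambda x,y:T(x-400,y,250,220)
q=[onz(c,*S(*p),.03) for p in[(468,152),(633,40),(742,118),(572,237)]]
for p in q:P('box',p)
print([round(np.linalg.norm(q[i]-q[i-1]),3) for i in range(4)],np.mean(q,0))
for zl,zr in((.053,.039),(.039,.053)):
    q=[onz(c,*S(*p),z) for p,z in zip([(525,130),(635,65),(690,105),(580,172)],(zl,zr,zr,zl))]
    print(zl,[round(np.linalg.norm(q[i]-q[i-1]),3) for i in range(4)],np.round(np.mean(q,0),4))
B=lambda x,y:(335+(x-400)/2-.25,240+(y-300)/2-.25)
for n,p,z in(('h1',(443,437),.105),('h2',(545,585),.105),('bot1',(425,487),0),('bot2',(680,543),0)):P(n,onz(c,*B(*p),z))
b=s['img'];a=c['img']
def t(i,u,v,w,h):return cv2.resize(i[v:v+h,u:u+w],(400,300),interpolation=cv2.INTER_CUBIC)
m=np.vstack([np.hstack([t(b,230,210,80,60),t(b,165,240,200,150)]),np.hstack([t(a,335,270,200,150),t(a,250,220,80,60)])])
cv2.imwrite('pics/m2.png',m[:,:,::-1])
```

```text
bar [ 0.4792 -0.3833  0.044 ]
round [ 0.4623 -0.3189  0.044 ]
0.06655581011397049
bar side [ 0.479  -0.3829  0.044 ]
round side [ 0.4623 -0.3188  0.044 ]
timer top corners
 [ 0.5646 -0.3957  0.034 ]
 [ 0.4594 -0.4283  0.034 ]
 [ 0.4261 -0.2928  0.034 ]
 [ 0.5269 -0.2671  0.034 ]
[np.float64(0.134), np.float64(0.11), np.float64(0.14), np.float64(0.104)]
box [0.6097 0.0064 0.03  ]
box [ 0.5039 -0.018   0.03  ]
box [0.4831 0.0517 0.03  ]
box [0.5906 0.0746 0.03  ]
[np.float64(0.071), np.float64(0.109), np.float64(0.073), np.float64(0.11)] [0.54680243 0.02866556 0.03      ]
0.053 [np.float64(0.036), np.float64(0.077), np.float64(0.037), np.float64(0.076)] [0.5467 0.0314 0.046 ]
0.039 [np.float64(0.037), np.float64(0.062), np.float64(0.036), np.float64(0.062)] [0.5473 0.0315 0.046 ]
h1 [0.5438 0.2788 0.105 ]
h2 [0.5529 0.4444 0.105 ]
bot1 [0.5469 0.2739 0.    ]
bot2 [0.3533 0.4599 0.    ]
```

View pics/m2.png

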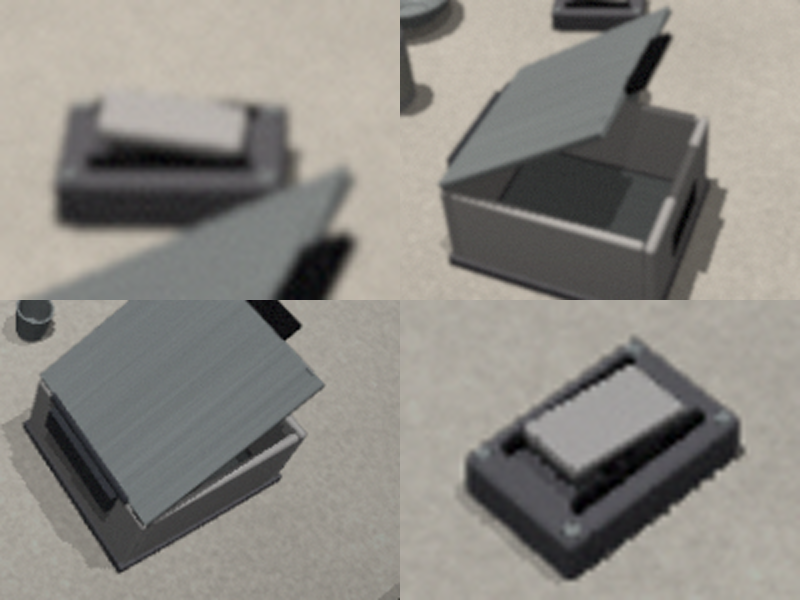

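The side view agrees: the rocker's end away from the robot (world +x, left in both views) is up, and the paddle length only fits that case (76 mm against 62 mm). The bath hinge is on world +x. The timer key spacing is 66.6 mm against the 68 mm given, and both views agree to within 1 mm. Now I'll work out the moves.

```bash
cat > mv.py <<'E'
import sys
from h import *
from scipy.spatial.transform import Rotation as Rn
s=bot.read_state();R=Rn.from_rotvec(s['tcp_rot']);p=np.array(s['tool_pos'])
print('t',s['time'],'p',p.round(4),'F',np.round(s['wrist_force'],1),'w',s['width'])
G=Rn.from_matrix([[0,1,0],[1,0,0],[0,0,-1]])
print('turn/30deg',np.round((R.inv()*G).as_rotvec()/np.radians(30),3))
for a in sys.argv[1:]:
    print(a,np.round(R.inv().apply(np.array(eval(a))-p)/.5,3))
E
python3 mv.py .45,-.45,.35
python3 - <<'E'
from h import *
c=load('scene0')
for n,u,v in(('jug',180,205),('gel',266,367),('jar',290,192),('cup',352,286),('bowl',211,325)):print(n,onz(c,u,v,0).round(3))
for f,pts in(('scene0',[(433.5,244),(496,311.5)]),('side0',[(165+268/2,240+8/2),(165+205/2,240+135/2)])):
  for z in(.18,.2,.22):print(f,z,[onz(load(f),*p,z).round(3) for p in pts])
E
```

```text
t 0.1 p [ 0.2069 -0.6418  0.2301] F [ 0.9  0.9 -0.5] w 0.9965141538315071
turn/30deg [-0.003 -0.003 -2.405]
.45,-.45,.35 [ 0.58  -0.216 -0.239]
jug [ 0.728 -0.267  0.   ]
gel [0.733 0.257 0.   ]
jar [ 0.437 -0.167  0.   ]
cup [0.468 0.179 0.   ]
bowl [0.794 0.116 0.   ]
scene0 0.18 [array([0.358, 0.268, 0.18 ]), array([0.366, 0.442, 0.18 ])]
scene0 0.2 [array([0.374, 0.278, 0.2  ]), array([0.382, 0.446, 0.2  ])]
scene0 0.22 [array([0.39 , 0.288, 0.22 ]), array([0.398, 0.451, 0.22 ])]
side0 0.18 [array([0.402, 0.232, 0.18 ]), array([0.406, 0.414, 0.18 ])]
side0 0.2 [array([0.395, 0.259, 0.2  ]), array([0.399, 0.433, 0.2  ])]
side0 0.22 [array([0.388, 0.285, 0.22 ]), array([0.392, 0.453, 0.22 ])]
```

step_arm --series '[{"grip": 1,"z": -0.24},{"grip": 1,"z": -0.24},{"grip": 1,"x": 0.58,"y": -0.216,"z": -0.24,"az": -1},{"grip": 1,"x": 0.58,"y": -0.216,"z": -0.24,"az": -1},{"grip": 1,"x": 0.58,"y": -0.216,"z": -0.24,"az": -1},{"grip": 1,"x": 0.58,"y": -0.216,"z": -0.24,"az": -1},{"grip": 1,"x": 0.58,"y": -0.216,"z": -0.24,"az": -1},{"grip": 1,"x": 0.58,"y": -0.216,"z": -0.24,"az": -1},{"grip": 1,"x": 0.58,"y": -0.216,"z": -0.24,"az": -1},{"grip": 1,"x": 0.58,"y": -0.216,"z": -0.24,"az": -1},{"grip": 1,"x": 0.58,"y": -0.216,"z": -0.24,"az": -1}]'

```text
validation failed for argument at $.se...
```

```bash
python3 mv.py .55,-.03,.35
```

```text
t 0.1 p [ 0.2069 -0.6418  0.2301] F [ 0.9  0.9 -0.5] w 0.9965141538315071
turn/30deg [-0.003 -0.003 -2.405]
.55,-.03,.35 [ 1.029 -0.955 -0.238]
```

The call was refused and the reason was cut off. I'll try one small row with every field given.

step_arm --series '[{"x": 0,"y": 0,"z": -0.1,"ax": 0,"ay": 0,"az": 0,"grip": 1}]'

```text
time: 0.2
tool_pos: [0.2055, -0.6368, 0.2706]
tcp_rot: [-3.084, -0.485, 0.004]
wrist_force: [0.2, -0.4, -1.1]
width: 0.856
grip_force: 0.0
```

That row was accepted, so I'll fill in every field from here on.

step_arm --series '[{"x": 0.58,"y": -0.216,"z": -0.14,"ax": 0,"ay": 0,"az": -1,"grip": 1},{"x": 0.58,"y": -0.216,"z": -0.14,"ax": 0,"ay": 0,"az": -1,"grip": 1},{"x": 0.58,"y": -0.216,"z": -0.14,"ax": 0,"ay": 0,"az": -1,"grip": 1},{"x": 0.58,"y": -0.216,"z": -0.14,"ax": 0,"ay": 0,"az": -1,"grip": 1},{"x": 0.58,"y": -0.216,"z": -0.14,"ax": 0,"ay": 0,"az": -1,"grip": 1},{"x": 0.58,"y": -0.216,"z": -0.14,"ax": 0,"ay": 0,"az": -1,"grip": 1},{"x": 0.58,"y": -0.216,"z": -0.14,"ax": 0,"ay": 0,"az": -1,"grip": 1},{"x": 0.58,"y": -0.216,"z": -0.14,"ax": 0,"ay": 0,"az": -1,"grip": 1},{"x": 0.58,"y": -0.216,"z": -0.14,"ax": 0,"ay": 0,"az": -1,"grip": 1}]'

```text
time: 1.1
tool_pos: [0.4494, -0.4508, 0.3506]
tcp_rot: [-2.87, -1.275, 0.002]
wrist_force: [-0.6, 0.9, -0.6]
width: 0.001
grip_force: 0.0
```

```bash
python3 mv.py .55,-.03,.35
```

```text
t 1.1 p [ 0.4494 -0.4508  0.3506] F [-0.6  0.9 -0.6] w 0.0009031692135595162
turn/30deg [-3.000e-03  1.000e-03 -1.403e+00]
.55,-.03,.35 [ 0.759 -0.415  0.001]
```

step_arm --series '[{"x": 0.76,"y": -0.415,"z": 0,"ax": 0,"ay": 0,"az": -1,"grip": 1},{"x": 0.76,"y": -0.415,"z": 0,"ax": 0,"ay": 0,"az": -1,"grip": 1},{"x": 0.76,"y": -0.415,"z": 0,"ax": 0,"ay": 0,"az": -1,"grip": 1},{"x": 0.76,"y": -0.415,"z": 0,"ax": 0,"ay": 0,"az": -1,"grip": 1},{"x": 0.76,"y": -0.415,"z": 0,"ax": 0,"ay": 0,"az": -1,"grip": 1},{"x": 0.76,"y": -0.415,"z": 0,"ax": 0,"ay": 0,"az": -1,"grip": 1},{"x": 0.76,"y": -0.415,"z": 0,"ax": 0,"ay": 0,"az": -1,"grip": 1},{"x": 0.76,"y": -0.415,"z": 0,"ax": 0,"ay": 0,"az": -1,"grip": 1},{"x": 0.76,"y": -0.415,"z": 0,"ax": 0,"ay": 0,"az": -1,"grip": 1},{"x": 0.76,"y": -0.415,"z": 0,"ax": 0,"ay": 0,"az": -1,"grip": 1},{"x": 0.76,"y": -0.415,"z": 0,"ax": 0,"ay": 0,"az": -1,"grip": 1}]'

```text
time: 2.2
tool_pos: [0.5506, -0.0308, 0.3504]
tcp_rot: [-2.444, -1.974, 0.003]
wrist_force: [0.1, 0.3, 0.4]
width: -0.003
grip_force: 0.0
```

```bash
python3 mv.py .443,.367,.32
python3 - <<'E'
from h import *
w=grab('wrist','w1')
b=np.array([.546,.030,.046]);e=np.array([.976,.216,0])
print(proj(w,[b,b+.036*e+[0,0,.007],b-.036*e-[0,0,.007],[.4792,-.3833,.044],[.4623,-.3189,.044]]).round(1))
E
```

```text
t 2.2 p [ 0.5506 -0.0308  0.3504] F [0.1 0.3 0.4] w -0.0028657124786144626
turn/30deg [-0.003  0.002 -0.405]
.443,.367,.32 [ 0.733 -0.378  0.06 ]
[[269.5 109.5]
 [296.9  96.7]
 [243.4 121.8]
 [286.6 385.9]
 [266.9 355.1]]
```

View pics/w1.png

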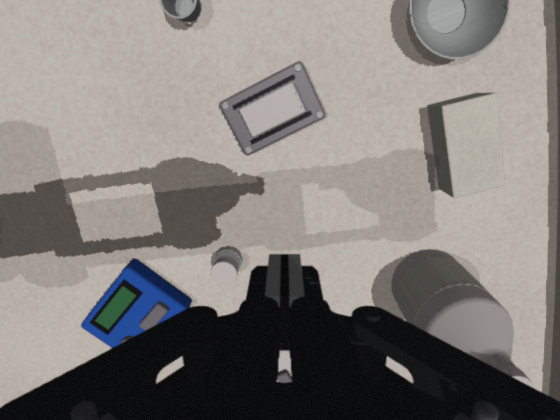

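The wrist view shows the rocker's centre at (272,109) and its raised end at about (301,97). I predicted (269.5,109.5) and (297,97), so my position is good to about 2 mm. Next is above the bath.

step_arm --series '[{"x": 0.735,"y": -0.38,"z": 0.0,"ax": 0,"ay": 0,"az": -0.4,"grip": 1},{"x": 0.735,"y": -0.38,"z": 0.0,"ax": 0,"ay": 0,"az": -0.4,"grip": 1},{"x": 0.735,"y": -0.38,"z": 0.0,"ax": 0,"ay": 0,"az": -0.4,"grip": 1},{"x": 0.735,"y": -0.38,"z": 0.0,"ax": 0,"ay": 0,"az": -0.4,"grip": 1},{"x": 0.735,"y": -0.38,"z": 0.0,"ax": 0,"ay": 0,"az": -0.4,"grip": 1},{"x": 0.735,"y": -0.38,"z": 0.0,"ax": 0,"ay": 0,"az": -0.4,"grip": 1},{"x": 0.735,"y": -0.38,"z": 0.0,"ax": 0,"ay": 0,"az": -0.4,"grip": 1},{"x": 0.735,"y": -0.38,"z": 0.0,"ax": 0,"ay": 0,"az": -0.4,"grip": 1},{"x": 0.735,"y": -0.38,"z": 0.0,"ax": 0,"ay": 0,"az": -0.4,"grip": 1},{"x": 0.735,"y": -0.38,"z": 0.06,"ax": 0,"ay": 0,"az": -0.4,"grip": 1},{"x": 0.735,"y": -0.38,"z": 0.06,"ax": 0,"ay": 0,"az": -0.4,"grip": 1}]'

```text
time: 3.35
tool_pos: [0.4418, 0.3668, 0.3168]
tcp_rot: [-2.225, -2.217, 0.013]
wrist_force: [-0.2, 0.4, -2.2]
width: -0.001
grip_force: 0.0
```

```bash
python3 mv.py .443,.367,.2 .443,.367,.109
```

```text
t 3.35 p [0.4418 0.3668 0.3168] F [-0.2  0.4 -2.2] w -0.0006137971458064145
turn/30deg [-0.011  0.011 -0.007]
.443,.367,.2 [0.002 0.004 0.234]
.443,.367,.109 [0.003 0.005 0.416]
```

step_arm --series '[{"x": 0,"y": 0,"z": 0.08,"ax": 0,"ay": 0,"az": 0,"grip": 1},{"x": 0,"y": 0,"z": 0.15,"ax": 0,"ay": 0,"az": 0,"grip": 1},{"x": 0,"y": 0,"z": 0.2,"ax": 0,"ay": 0,"az": 0,"grip": 1},{"x": 0,"y": 0,"z": 0.225,"ax": 0,"ay": 0,"az": 0,"grip": 1},{"x": 0,"y": 0,"z": 0.25,"ax": 0,"ay": 0,"az": 0,"grip": 1},{"x": 0,"y": 0,"z": 0.275,"ax": 0,"ay": 0,"az": 0,"grip": 1},{"x": 0,"y": 0,"z": 0.3,"ax": 0,"ay": 0,"az": 0,"grip": 1}]'

```text
time: 4.05
tool_pos: [0.4439, 0.37, 0.1723]
tcp_rot: [2.224, 2.218, 0.005]
wrist_force: [-1.1, -0.6, 1.8]
width: -0.002
grip_force: 0.7
```

step_arm --series '[{"x": 0,"y": 0,"z": 0.02,"ax": 0,"ay": 0,"az": 0,"grip": 1},{"x": 0,"y": 0,"z": 0.04,"ax": 0,"ay": 0,"az": 0,"grip": 1},{"x": 0,"y": 0,"z": 0.06,"ax": 0,"ay": 0,"az": 0,"grip": 1},{"x": 0,"y": 0,"z": 0.08,"ax": 0,"ay": 0,"az": 0,"grip": 1},{"x": 0,"y": 0,"z": 0.09,"ax": 0,"ay": 0,"az": 0,"grip": 1},{"x": 0,"y": 0,"z": 0.1,"ax": 0,"ay": 0,"az": 0,"grip": 1},{"x": 0,"y": 0,"z": 0.11,"ax": 0,"ay": 0,"az": 0,"grip": 1}]'

```text
time: 4.75
tool_pos: [0.4425, 0.3696, 0.116]
tcp_rot: [2.224, 2.219, 0.0]
wrist_force: [-0.2, 0.9, 0.8]
width: -0.001
grip_force: 0.6
```

step_arm --series '[{"x": 0,"y": 0,"z": 0.006,"ax": 0,"ay": 0,"az": 0,"grip": 1},{"x": 0,"y": 0,"z": 0.01,"ax": 0,"ay": 0,"az": 0,"grip": 1},{"x": 0,"y": 0,"z": 0.014,"ax": 0,"ay": 0,"az": 0,"grip": 1},{"x": 0,"y": 0,"z": 0.016,"ax": 0,"ay": 0,"az": 0,"grip": 1},{"x": 0,"y": 0,"z": 0.016,"ax": 0,"ay": 0,"az": 0,"grip": 1}]'

```text
time: 5.25
tool_pos: [0.4426, 0.3696, 0.109]
tcp_rot: [2.224, 2.219, 0.0]
wrist_force: [-3.0, -1.6, 4.5]
width: -0.002
grip_force: 2.3
```

step_arm --series '[{"x": 0,"y": 0,"z": 0.004,"ax": 0,"ay": 0,"az": 0,"grip": 1},{"x": 0,"y": 0,"z": 0.006,"ax": 0,"ay": 0,"az": 0,"grip": 1},{"x": 0,"y": 0,"z": 0.006,"ax": 0,"ay": 0,"az": 0,"grip": 1},{"x": 0,"y": 0,"z": 0.006,"ax": 0,"ay": 0,"az": 0,"grip": 1}]'

```text
time: 5.65
tool_pos: [0.4427, 0.3697, 0.1089]
tcp_rot: [2.224, 2.219, 0.001]
wrist_force: [-8.4, -5.2, 20.3]
width: -0.001
grip_force: 10.0
```

A firm stop at 0.109 m with 20 N means the lid is shut. I'll lift off and check.

step_arm --series '[{"x": 0,"y": 0,"z": -0.02,"ax": 0,"ay": 0,"az": 0,"grip": 1},{"x": 0,"y": 0,"z": -0.1,"ax": 0,"ay": 0,"az": 0,"grip": 1},{"x": 0,"y": 0,"z": -0.2,"ax": 0,"ay": 0,"az": 0,"grip": 1},{"x": -0.4,"y": 0.16,"z": -0.25,"ax": 0,"ay": 0,"az": 0,"grip": 1},{"x": -0.4,"y": 0.16,"z": -0.25,"ax": 0,"ay": 0,"az": 0,"grip": 1},{"x": -0.4,"y": 0.16,"z": -0.25,"ax": 0,"ay": 0,"az": 0,"grip": 1},{"x": -0.4,"y": 0.16,"z": -0.25,"ax": 0,"ay": 0,"az": 0,"grip": 1},{"x": -0.4,"y": 0.16,"z": -0.25,"ax": 0,"ay": 0,"az": 0,"grip": 1},{"x": -0.4,"y": 0.16,"z": -0.25,"ax": 0,"ay": 0,"az": 0,"grip": 1}]'

```text
time: 6.55
tool_pos: [0.5235, 0.1669, 0.2308]
tcp_rot: [2.228, 2.213, 0.002]
wrist_force: [0.3, 0.6, 0.8]
width: 0.002
grip_force: 0.0
```

```bash
python3 mv.py .575,.036,.10 .575,.036,.054
python3 - <<'E'
from h import *
grab('side','side1')
E
```

```text
t 6.55 p [0.5235 0.1669 0.2308] F [0.3 0.6 0.8] w 0.0021496005591072147
turn/30deg [ 0.003  0.001 -0.012]
.575,.036,.10 [-0.261  0.104  0.262]
.575,.036,.054 [-0.261  0.104  0.354]
```

View pics/side1.png

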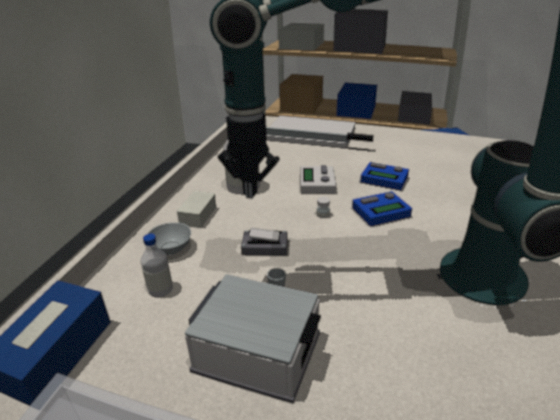

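The lid lies flat on the bath at (255,315). Next, over the rocker's raised end.

step_arm --series '[{"x": -0.261,"y": 0.104,"z": 0,"ax": 0,"ay": 0,"az": 0,"grip": 1},{"x": -0.261,"y": 0.104,"z": 0,"ax": 0,"ay": 0,"az": 0,"grip": 1},{"x": -0.261,"y": 0.104,"z": 0,"ax": 0,"ay": 0,"az": 0,"grip": 1},{"x": -0.261,"y": 0.104,"z": 0.1,"ax": 0,"ay": 0,"az": 0,"grip": 1},{"x": -0.261,"y": 0.104,"z": 0.2,"ax": 0,"ay": 0,"az": 0,"grip": 1},{"x": -0.261,"y": 0.104,"z": 0.27,"ax": 0,"ay": 0,"az": 0,"grip": 1},{"x": -0.261,"y": 0.104,"z": 0.32,"ax": 0,"ay": 0,"az": 0,"grip": 1},{"x": -0.261,"y": 0.104,"z": 0.32,"ax": 0,"ay": 0,"az": 0,"grip": 1}]'

```text
time: 7.4
tool_pos: [0.5692, 0.0401, 0.0652]
tcp_rot: [-2.217, -2.216, 0.011]
wrist_force: [0.1, 1.0, -0.0]
width: -0.005
grip_force: 0.0
```

```bash
python3 mv.py .575,.036,.04
```

```text
t 7.4 p [0.5692 0.0401 0.0652] F [ 0.1  1.  -0. ] w -0.005290837552708328
turn/30deg [-0.019 -0.    -0.002]
.575,.036,.04 [-0.008  0.012  0.05 ]
```

step_arm --series '[{"x": -0.008,"y": 0.012,"z": 0.01,"ax": 0,"ay": 0,"az": 0,"grip": 1},{"x": -0.008,"y": 0.012,"z": 0.02,"ax": 0,"ay": 0,"az": 0,"grip": 1},{"x": -0.008,"y": 0.012,"z": 0.027,"ax": 0,"ay": 0,"az": 0,"grip": 1},{"x": -0.008,"y": 0.012,"z": 0.034,"ax": 0,"ay": 0,"az": 0,"grip": 1},{"x": -0.008,"y": 0.012,"z": 0.04,"ax": 0,"ay": 0,"az": 0,"grip": 1},{"x": -0.008,"y": 0.012,"z": 0.044,"ax": 0,"ay": 0,"az": 0,"grip": 1},{"x": -0.008,"y": 0.012,"z": 0.046,"ax": 0,"ay": 0,"az": 0,"grip": 1}]'

```text
time: 8.1
tool_pos: [0.5802, 0.0347, 0.0476]
tcp_rot: [2.224, 2.218, 0.001]
wrist_force: [-0.1, 0.2, 0.7]
width: 0.002
grip_force: 0.5
```

step_arm --series '[{"x": 0,"y": 0,"z": -0.02,"ax": 0,"ay": 0,"az": 0,"grip": 1},{"x": 0,"y": -0.01,"z": -0.02,"ax": 0,"ay": 0,"az": 0,"grip": 1},{"x": 0,"y": -0.01,"z": -0.01,"ax": 0,"ay": 0,"az": 0,"grip": 1},{"x": 0,"y": -0.01,"z": 0,"ax": 0,"ay": 0,"az": 0,"grip": 1},{"x": 0,"y": -0.01,"z": 0.006,"ax": 0,"ay": 0,"az": 0,"grip": 1},{"x": 0,"y": -0.01,"z": 0.012,"ax": 0,"ay": 0,"az": 0,"grip": 1},{"x": 0,"y": -0.01,"z": 0.016,"ax": 0,"ay": 0,"az": 0,"grip": 1},{"x": 0,"y": -0.01,"z": 0.016,"ax": 0,"ay": 0,"az": 0,"grip": 1}]'

```text
time: 8.9
tool_pos: [0.575, 0.0348, 0.0412]
tcp_rot: [-2.224, -2.219, 0.001]
wrist_force: [-5.0, -0.1, 14.7]
width: -0.001
grip_force: 6.6
```

A hard stop at 14.7 N, at the expected height (0.041 m). I'll lift, check from the wrist view, and travel towards the timer.

step_arm --series '[{"x": 0,"y": 0,"z": -0.02,"ax": 0,"ay": 0,"az": 0,"grip": 1},{"x": 0,"y": 0,"z": -0.1,"ax": 0,"ay": 0,"az": 0,"grip": 1},{"x": 0,"y": 0,"z": -0.2,"ax": 0,"ay": 0,"az": 0,"grip": 1},{"x": 0,"y": 0,"z": -0.3,"ax": 0,"ay": 0,"az": 0,"grip": 1},{"x": -0.4,"y": -0.23,"z": -0.4,"ax": 0,"ay": 0,"az": 0,"grip": 1},{"x": -0.4,"y": -0.23,"z": -0.4,"ax": 0,"ay": 0,"az": 0,"grip": 1},{"x": -0.4,"y": -0.23,"z": -0.4,"ax": 0,"ay": 0,"az": 0,"grip": 1},{"x": -0.4,"y": -0.23,"z": -0.4,"ax": 0,"ay": 0,"az": 0,"grip": 1},{"x": -0.4,"y": -0.23,"z": -0.4,"ax": 0,"ay": 0,"az": 0,"grip": 1},{"x": -0.4,"y": -0.23,"z": -0.4,"ax": 0,"ay": 0,"az": 0,"grip": 1}]'

```text
time: 9.9
tool_pos: [0.4578, -0.1684, 0.2405]
tcp_rot: [2.228, 2.212, -0.001]
wrist_force: [0.1, 0.9, -0.8]
width: 0.002
grip_force: 0.0
```

```bash
python3 mv.py .4623,-.3189,.25
python3 - <<'E'
from h import *
a=grab('side','side2');b=grab('scene','scene2');w=grab('wrist','w2')
def t(i,u,v,w,h):return cv2.resize(i[v:v+h,u:u+w],(400,300),interpolation=cv2.INTER_CUBIC)
m=np.vstack([np.hstack([t(a['img'],230,210,80,60),t(b['img'],250,220,80,60)]),np.hstack([t(w['img'],0,0,560,420),t(b['img'],0,0,560,420)])])
cv2.imwrite('pics/m3.png',m[:,:,::-1])
E
```

```text
t 9.9 p [ 0.4578 -0.1684  0.2405] F [ 0.1  0.9 -0.8] w 0.0021713684471662493
turn/30deg [ 0.002  0.004 -0.014]
.4623,-.3189,.25 [-0.301  0.011 -0.018]
```

View pics/m3.png

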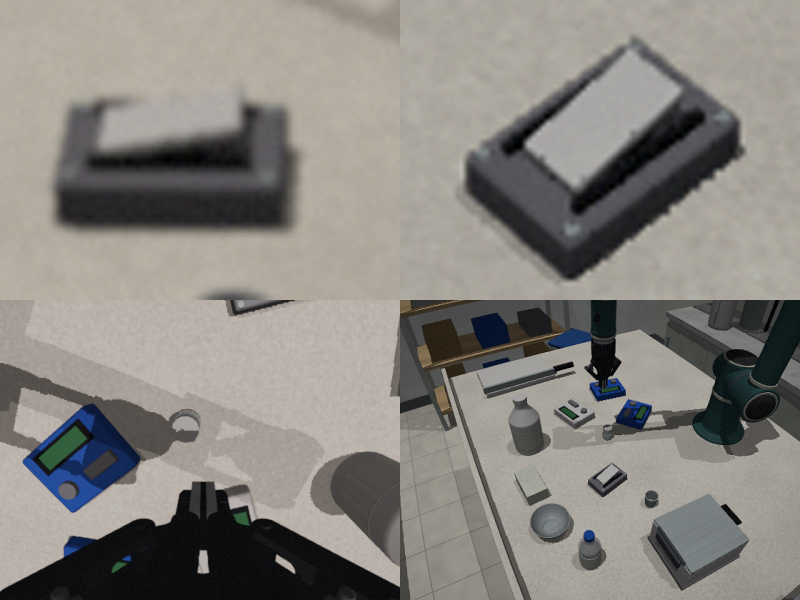

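The rocker has flipped: its left end is down and its right end is up. The switch box hasn't moved, and its corners are at the same pixels as before. The lid is still shut. On to the round key.

step_arm --series '[{"x": -0.301,"y": 0.011,"z": 0,"ax": 0,"ay": 0,"az": 0,"grip": 1},{"x": -0.301,"y": 0.011,"z": 0,"ax": 0,"ay": 0,"az": 0,"grip": 1},{"x": -0.301,"y": 0.011,"z": 0,"ax": 0,"ay": 0,"az": 0,"grip": 1},{"x": -0.301,"y": 0.011,"z": 0.1,"ax": 0,"ay": 0,"az": 0,"grip": 1},{"x": -0.301,"y": 0.011,"z": 0.2,"ax": 0,"ay": 0,"az": 0,"grip": 1},{"x": -0.301,"y": 0.011,"z": 0.3,"ax": 0,"ay": 0,"az": 0,"grip": 1},{"x": -0.301,"y": 0.011,"z": 0.34,"ax": 0,"ay": 0,"az": 0,"grip": 1},{"x": -0.301,"y": 0.011,"z": 0.34,"ax": 0,"ay": 0,"az": 0,"grip": 1},{"x": -0.301,"y": 0.011,"z": 0.34,"ax": 0,"ay": 0,"az": 0,"grip": 1}]'

```text
time: 10.95
tool_pos: [0.4651, -0.3145, 0.0689]
tcp_rot: [-2.221, -2.22, -0.0]
wrist_force: [0.5, 0.7, -0.3]
width: 0.004
grip_force: 0.0
```

```bash
python3 mv.py .4623,-.3189,.044
python3 - <<'E'
from h import *
c=load('scene2')
S=lambda x,y:(250+(x-400)/5-.4,220+y/5-.4)
for zl,zr in((.039,.053),(.046,.046)):
    q=[onz(c,*S(*p),z) for p,z in zip([(525,132),(632,52),(685,95),(575,190)],(zl,zr,zr,zl))]
    print(zl,[round(np.linalg.norm(q[i]-q[i-1]),3) for i in range(4)],np.round(np.mean(q,0),4))
E
```

```text
t 10.95 p [ 0.4651 -0.3145  0.0689] F [ 0.5  0.7 -0.3] w 0.003933931097050932
turn/30deg [-0.002 -0.002 -0.001]
.4623,-.3189,.044 [-0.009 -0.006  0.05 ]
0.039 [np.float64(0.042), np.float64(0.066), np.float64(0.037), np.float64(0.072)] [0.5482 0.0302 0.046 ]
0.046 [np.float64(0.042), np.float64(0.073), np.float64(0.037), np.float64(0.079)] [0.5479 0.0301 0.046 ]
```

step_arm --series '[{"x": -0.006,"y": -0.004,"z": 0.02,"ax": 0,"ay": 0,"az": 0,"grip": 1},{"x": -0.006,"y": -0.004,"z": 0.03,"ax": 0,"ay": 0,"az": 0,"grip": 1},{"x": -0.006,"y": -0.004,"z": 0.03,"ax": 0,"ay": 0,"az": 0,"grip": 1}]'

```text
time: 11.25
tool_pos: [0.4625, -0.3186, 0.0545]
tcp_rot: [2.224, 2.218, 0.0]
wrist_force: [0.2, -0.7, 0.2]
width: -0.005
grip_force: 0.0
```

```bash
python3 mv.py .4623,-.3189,.044
python3 - <<'E'
from h import *
a=grab('side','side3');b=grab('scene','scene3')
def t(i,u,v,w,h):return cv2.resize(i[v:v+h,u:u+w],(400,300),interpolation=cv2.INTER_CUBIC)
cv2.imwrite('pics/m4.png',np.hstack([t(a['img'],280,140,80,60),t(b['img'],210,115,80,60)])[:,:,::-1])
E
```

```text
t 11.25 p [ 0.4625 -0.3186  0.0545] F [ 0.2 -0.7  0.2] w -0.004743720604932717
turn/30deg [ 0.001  0.    -0.005]
.4623,-.3189,.044 [-0.001 -0.     0.021]
```

View pics/m4.png

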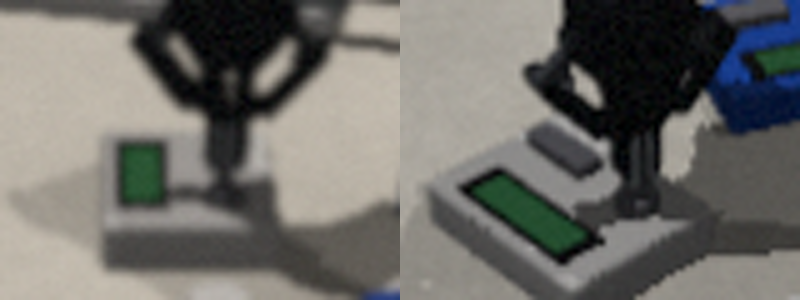

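Both views show the tip right above the round key. I'll press it.

step_arm --series '[{"x": 0,"y": 0,"z": 0.01,"ax": 0,"ay": 0,"az": 0,"grip": 1},{"x": 0,"y": 0,"z": 0.02,"ax": 0,"ay": 0,"az": 0,"grip": 1},{"x": 0,"y": 0,"z": 0.026,"ax": 0,"ay": 0,"az": 0,"grip": 1},{"x": 0,"y": 0,"z": 0.031,"ax": 0,"ay": 0,"az": 0,"grip": 1},{"x": 0,"y": 0,"z": 0.034,"ax": 0,"ay": 0,"az": 0,"grip": 1},{"x": 0,"y": 0,"z": 0.036,"ax": 0,"ay": 0,"az": 0,"grip": 1},{"x": 0,"y": 0,"z": 0.036,"ax": 0,"ay": 0,"az": 0,"grip": 1}]'

```text
time: 12.05
tool_pos: [0.4626, -0.3187, 0.0379]
tcp_rot: [-2.224, -2.219, 0.0]
wrist_force: [-3.7, 3.2, 11.8]
width: 0.001
grip_force: 6.2
```

The round key is fully down (0.0379 m at 11.8 N, past the 4.3 N spring). I'll release it and move over the bar key.

step_arm --series '[{"x": 0,"y": 0,"z": -0.01,"ax": 0,"ay": 0,"az": 0,"grip": 1},{"x": 0,"y": 0,"z": -0.03,"ax": 0,"ay": 0,"az": 0,"grip": 1},{"x": 0,"y": 0,"z": -0.08,"ax": 0,"ay": 0,"az": 0,"grip": 1},{"x": 0,"y": 0,"z": -0.08,"ax": 0,"ay": 0,"az": 0,"grip": 1},{"x": -0.13,"y": 0.033,"z": -0.08,"ax": 0,"ay": 0,"az": 0,"grip": 1},{"x": -0.13,"y": 0.033,"z": -0.08,"ax": 0,"ay": 0,"az": 0,"grip": 1},{"x": -0.13,"y": 0.033,"z": -0.08,"ax": 0,"ay": 0,"az": 0,"grip": 1},{"x": -0.13,"y": 0.033,"z": -0.05,"ax": 0,"ay": 0,"az": 0,"grip": 1},{"x": -0.13,"y": 0.033,"z": -0.03,"ax": 0,"ay": 0,"az": 0,"grip": 1},{"x": -0.13,"y": 0.033,"z": -0.03,"ax": 0,"ay": 0,"az": 0,"grip": 1},{"x": -0.13,"y": 0.033,"z": -0.03,"ax": 0,"ay": 0,"az": 0,"grip": 1}]'

```text
time: 13.15
tool_pos: [0.4778, -0.382, 0.0499]
tcp_rot: [-2.221, -2.218, 0.0]
wrist_force: [0.1, -0.8, -0.5]
width: 0.001
grip_force: 0.0
```

```bash
python3 mv.py .4792,-.3833,.038
python3 - <<'E'
from h import *
a=grab('side','side4');b=grab('scene','scene4')
def t(i,u,v,w,h):return cv2.resize(i[v:v+h,u:u+w],(400,300),interpolation=cv2.INTER_CUBIC)
cv2.imwrite('pics/m5.png',np.hstack([t(a['img'],280,140,80,60),t(b['img'],210,115,80,60)])[:,:,::-1])
E
```

```text
t 13.15 p [ 0.4778 -0.382   0.0499] F [ 0.1 -0.8 -0.5] w 0.0014531754813560218
turn/30deg [-0.004 -0.004 -0.003]
.4792,-.3833,.038 [-0.003  0.003  0.024]
```

View pics/m5.png

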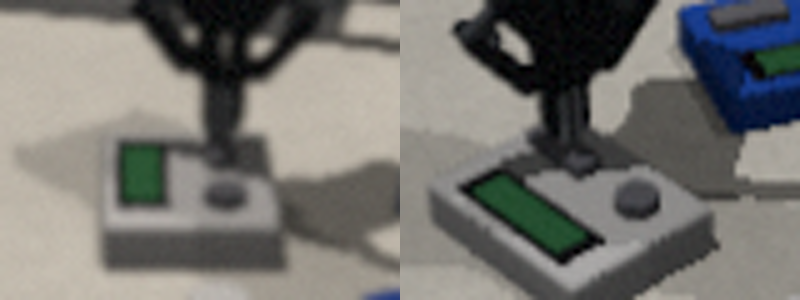

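The round key is back up, the timer hasn't moved, and the tip is over the bar. I'll press it.

step_arm --series '[{"x": 0,"y": 0,"z": 0.008,"ax": 0,"ay": 0,"az": 0,"grip": 1},{"x": 0,"y": 0,"z": 0.014,"ax": 0,"ay": 0,"az": 0,"grip": 1},{"x": 0,"y": 0,"z": 0.02,"ax": 0,"ay": 0,"az": 0,"grip": 1},{"x": 0,"y": 0,"z": 0.025,"ax": 0,"ay": 0,"az": 0,"grip": 1},{"x": 0,"y": 0,"z": 0.028,"ax": 0,"ay": 0,"az": 0,"grip": 1},{"x": 0,"y": 0,"z": 0.03,"ax": 0,"ay": 0,"az": 0,"grip": 1},{"x": 0,"y": 0,"z": 0.03,"ax": 0,"ay": 0,"az": 0,"grip": 1}]'

```text
time: 13.95
tool_pos: [0.4791, -0.3837, 0.0379]
tcp_rot: [2.224, 2.219, 0.0]
wrist_force: [-2.1, 3.1, 10.6]
width: -0.003
grip_force: 5.4
```

The bar key is fully down (0.0379 m, 10.6 N). I'll lift clear.

step_arm --series '[{"x": 0,"y": 0,"z": -0.01,"ax": 0,"ay": 0,"az": 0,"grip": 1},{"x": 0,"y": 0,"z": -0.03,"ax": 0,"ay": 0,"az": 0,"grip": 1},{"x": 0,"y": 0,"z": -0.1,"ax": 0,"ay": 0,"az": 0,"grip": 1},{"x": 0,"y": 0,"z": -0.2,"ax": 0,"ay": 0,"az": 0,"grip": 1},{"x": 0,"y": 0,"z": -0.3,"ax": 0,"ay": 0,"az": 0,"grip": 1},{"x": 0,"y": 0,"z": -0.4,"ax": 0,"ay": 0,"az": 0,"grip": 1},{"x": 0,"y": 0,"z": -0.4,"ax": 0,"ay": 0,"az": 0,"grip": 1},{"x": 0,"y": 0,"z": -0.4,"ax": 0,"ay": 0,"az": 0,"grip": 1}]'

```text
time: 14.75
tool_pos: [0.4795, -0.3844, 0.2388]
tcp_rot: [2.221, 2.216, 0.0]
wrist_force: [0.7, 0.0, -0.5]
width: 0.002
grip_force: 0.0
```

Run:
```python
from h import *
grab('scene','scene5')
```

```text
(no output)
```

View pics/scene5.png

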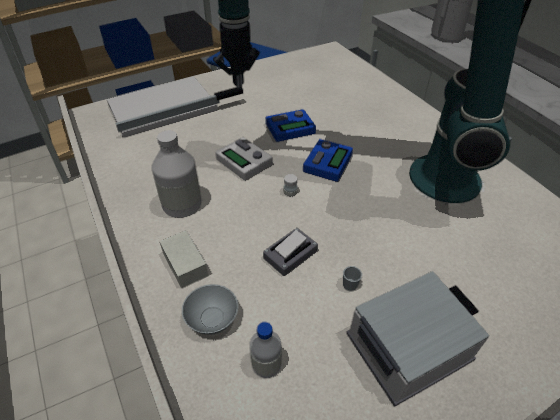

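The final view shows the lid shut at (420,325), the rocker flipped at (291,245), and both timer keys up at (243,144) and (257,154). Everything else is where it was, and the arm is clear.

```bash
python3 -c "
from workcell import bot
print(bot.finish_job())"
```

```text
the job is handed in; nothing more can be done
None
```

The job is handed in, in the order asked and at about 15 s of the 64 s allowed: I pushed the lid shut, flipped the rocker on, then pressed and released the round key and the bar key; the last view showed nothing else moved.

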